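# Latch down the instrument cover

### The job

The cover of the aluminium instrument chassis is in place but not fastened. Hook the draw latch's wire loop into its keeper, feeling gently for the slot since the keeper may be screwed on a little to either side, then push the lever over past its dead centre until it lies fully flat and the latch holds under tension. Do not force the loop against the keeper while you hold it or strain the lever, let go, and leave the other things on the bench where they are.

Things in the scene. Friction and masses are not known exactly. Their poses are not given: they have to be found in the camera images.
- case: Fixed aluminium instrument chassis, 170 x 270 mm, top face 60 mm above its origin (centre of its underside, on the bench). z up. The latch lies along its y axis in the plane x = 0: lever pivot at y = -20 mm, keeper towards +y. Steel latch base 22 mm wide (x), 34 mm long.
- cover: Fixed cover half of the chassis top (y from 22 to 135 mm), same origin and axes as case; it carries a 22 mm wide, 12 mm high pedestal with the steel keeper, 24 mm wide in x. The keeper is sprung: it yields up to 18 mm towards -y (10 N to start, then 5 N per mm), about 1 mm towards +y, and not in z.
- latch_pivot (a point): Lever pivot, on the latch's mid-plane, 26 mm above the chassis top. Axes as case. Fixed.
- keeper_mid (a point): Nominal centre of the hooked loop bar: 70 mm along +y from latch_pivot, 26 mm above the chassis top. Fixed, axes as case. It does NOT follow the keeper, which is screwed into a slotted mount up to 6 mm along y to either side of nominal, differently each run and not measured: feel or look for it. The hooked bar bears on the keeper's post here (y 0 +- 6 mm, z -1.5 to +1.5 mm).
- slot_mouth (a point): Nominal mouth of the keeper's slot, open from above (same hidden shift of up to 6 mm). From here in mm: slot y -4 to +4, floor z -12; back wall beyond it y +4 to +8, rising to z +11; before it the post (y -12 to -8) with a lip on top (y -12 to -4, z -3 to 0) that overhangs the slot. The bar goes down between lip and wall, then slides -y under the lip against the post.
- loop_bar (a point): Centre of the loop's cross bar: steel rod along x of case, 6 mm thick, with round end buttons 12 mm in diameter; 46 mm over the buttons' flat ends, by which it is pinched across x its turning left free. Light wire: moving it in the open takes up to 4 N, a few more are enough to feel the keeper, and over 12 N on the keeper while held bends it. Axes as loop.
- loop: The U-shaped wire loop, origin at its hinge pin on the lever, y along its legs to the bar 75 mm away, 40 mm wide over the legs. It swings on the lever about x with light friction and stays where it is left. Hinge pin on the lever 16 mm from the lever pivot: at lever 0 it is 3.3 mm towards -y of and 15.65 mm above the pivot.
- lever (a joint): Lever angle, rad, turning about case x: 0 = handle straight up, negative = leaning towards the keeper (to -0.9), positive = swung away from it; dead centre at about 1.36; 1.571 = closed, handle flat towards case -y on a slightly cushioned stop. Light friction (0.03 N m) holds it where it is left. With the loop hooked, pushing near the handle's end takes 2 to 14 N; past dead centre the pull helps it on, but it may need pressing home.
- lever_grip: The lever's handle: steel strip 16 mm wide (x), 5 mm thick, from 18 to 72 mm along its z from the lever pivot, which is its origin; z points along the handle to its free end, its +y face is the one to push, with no more than 30 N.
- loose_knob: Black control knob, 38 mm across, 20 mm high, lying on the chassis cover; leave it. Origin: under side.
- spacer: Brass ring spacer, 22 mm across, 8 mm high, on the chassis top; leave it. Origin: under side.
- driver: Screwdriver, 170 mm, on the bench beside the chassis; leave it. Origin: under side.
- meter: Hand-held grey meter, 75 x 150 x 32 mm; leave it. Origin: under side.
- screw_jar: Glass jar with steel lid, 56 mm across, 70 mm high; leave it. Origin: under side.
- tape_roll: Black roll of tape, 90 mm across, 22 mm high; leave it. Origin: under side.
- solder_spool: Grey wire spool standing on end, 56 mm across, 50 mm high; leave it. Origin: under side.

How it is judged (in metres and radians):
On the way, in this order (a step that is already met when the one before it is completed fails the run):
1. the loop's bar is down in the keeper's slot while the lever is still open (z of loop_bar in the frame of keeper_mid between -0.005 and 0.004 m and y of loop_bar in the frame of keeper_mid between -0.0075 and 0.0135 m and value of joint lever below 1.1 rad), for 0.2 s.
2. the lever has gone past dead centre to its stop (value of joint lever above 1.5 rad), for 0.2 s.
At the end, for the whole second after the job is handed in: The lever lies flat at its closed stop (above 1.52 rad) and at rest, the loop's bar is in the keeper (height within -5 to +4 mm of the nominal hooked height) and pulls on it with more than 15 N (value of joint lever above 1.52 rad and contact force between loop and cover above 15 N and z of loop_bar in the frame of keeper_mid between -0.005 and 0.004 m and velocity of joint lever between -0.05 and 0.05 rad/s); the robot touches nothing.
It fails at once if while the robot touches the loop, the loop presses or pulls on the keeper or cover with more than 12 N (contact force between the fingers and loop above 0.5 N and contact force between loop and cover above 12 N).
It fails at once if the lever's handle is pushed with more than 30 N (contact force between the fingers and lever_grip above 30 N).
It fails at once if a bystander is moved more than 30 mm (distance of any of loose_knob, spacer, driver, meter, screw_jar, tape_roll, solder_spool from where it was at the start of the episode above 0.03 m).
It also fails if it takes over 56 s, if anything falls off the work surface, if the arm or the gripper's body presses on something with over 40 N, if the wrist force passes 120 N, or if a joint passes its speed limit or range.

### The arm

A 6-joint arm with a two-finger parallel gripper is mounted at the origin on the work surface. World frame = base frame: x ahead of the robot, y to its left, z up, the work surface at z = 0. Lengths are in m, angles in degrees, forces in N, time in s.
With the tool pointing down it reaches from about 0.325 to 0.925 m from the base axis. Payload 3.1 kg.
Tool frame: the origin (TCP) lies on the front face of the gripper's body, between the roots of the fingers; the fingertips stand r.tip_extent ahead of it and the grasp point (between the pads) lies 54 mm ahead of it (r.tip_extent is the distance from the TCP to the fingertips, in m); z points along the fingers, y is the line along which they close (so a half turn about z gives the same grasp; the last joint's range is limited). The gripper opens to 85 mm and grips with 20 to 120 N. Pads are 22 mm wide; open, the fingers measure 114 mm over their backs; the gripper's body (76 mm by 85 mm) begins 54 mm behind the grasp point. The pads swing forward as they close: fully open they stand 13 mm farther back than shut.
Start: joints at [69.431, 12.427, 92.441, -0, 75.132, -6.429], TCP at [0.153, 0.606, 0.304] pointing down, gripper open.
Joint ranges: [-157.48, 157.48], [-44.54, 120.13], [17.64, 146.25], [-64.5, 244.5], [7.68, 150.69], [-147.95, 147.95]. Speed limits (degrees/s): [159.86, 159.86, 180, 180, 180, 180].

### API

Orientations are given as a 3x3 rotation matrix whose columns are the frame's x, y, z axes.
In Python, from rig import r gives the robot as it stands.
- The arm moves only by the tool servo_tool, never from a script. Its argument "motion" is a list of rows, each a list of 7 numbers: the gripper command: -1 is shut, 1 is fully open, values between are in proportion, then the shift along the world's x, y, z in mm, then the turn, a rotation vector about the world's x, y, z in rad. In form: [[claw, dx, dy, dz, wx, wy, wz], ...]. A call has 1 to 8 rows; each row is the pose to reach, as a shift and turn from the pose commanded when the call began; what a row does not reach only later rows make up. A row lasts 1/12 s, in which the tool goes at most 41.7 mm and 7.16 degrees, less where a joint would pass 70% of its speed; a pose out of reach is approached as far as the arm can. A call with a gripper value outside its range is refused whole. The fingers move at their own pace and stop on an object; the grip force is fixed at half the most. Time passes only in rows, so rows that repeat a pose let the fingers close. It gives the time, the measured TCP pose, the force, the opening and the grip force at its end, in the units of the state.
- r.state(): the state, without advancing time (a new reading comes with each control period).
- r.get_image(name): name is "scene" or "top" or "wrist"; returns the picture (480x640x3 uint8, blue, green, red); there is no depth.
- r.get_calibration(name): a dict with "fx", "fy", "cx", "cy" (pixels), "k1" (the pictures are not rectified: a ray, as slopes to the right and down, at radius r is drawn at 1 + k1 r^2 times it, then the intrinsics apply), "R" (3x3) and "t" (3): a world point X has camera coordinates R X + t. Camera axes: x right, y down, z forward; pixel columns grow to the right and rows downward; lengths in m; the calibration is good to about 2 mm. A picture is of the moment at which its call begins: read the wrist's pose just before it. get_calibration takes no time and is no camera call; for the wrist camera it gives the pose at the moment of the call.
- r.hand_in(): hands the job in; it is judged then, once.
The state is a dict: "clock": time; "joint_positions": joint angles; "joint_velocities": joint speeds; "joint_torque": joint torques, N m; "position": TCP position; "tool_rot": TCP orientation; "contact_force": force on the tool from outside, world axes, zero at the start; "ft_torque": the same for the moment, N m; "opening": opening from 0.0 (shut) to 1.0 (fully open); "grasp_force": force on a finger pad.
Only numpy, scipy, OpenCV 4.12 (cv2) and the standard library are available. Lean on these libraries where they do the work, as an engineer would, in place of code of your own. Each camera call takes 0.05 s, during which the arm holds its last target. There are 200 camera calls.

## Working session

There is one attempt and no reset: what is moved stays moved. The work goes in short steps, Python scripts to look and compute and a tool call to move; the robot and the scene stay as the last step left them, time stands still between calls to the robot, and variables do not carry over. Pictures are saved under pics/ and viewed, at most 10 in all, crops included, and the job is handed in when it is done.

Besides the shell and the picture viewer there is one more tool, called as name([rows], argument=value, ...), one row to a line, values as JSON. servo_tool: Moves the arm, as the interface text tells. Its arguments: {"type":"object","properties":{"motion":{"type":"array","items":{"type":"array","items":{"type":"number"}}}},"required":["motion"]}

```bash
ls; mkdir -p pics; python3 - <<'E'
from rig import r
import cv2
s=r.state();print(s, r.tip_extent)
for n in("scene","top"):
    cv2.imwrite(f"pics/{n}0.png",r.get_image(n)); print(n,r.get_calibration(n))
E
```

```text
pics
{'clock': 0.0, 'joint_positions': array([ 6.94312659e+01,  1.24759096e+01,  9.25293926e+01,  2.84140881e-04,
        7.51314865e+01, -6.42889689e+00]), 'joint_velocities': array([ 0.03663279,  0.08124221, -0.05576576,  0.03641154, -0.01061913,
       -0.01258508]), 'joint_torque': array([-3.19565570e-04, -3.96837723e+01, -3.03861701e+01,  5.55620250e-05,
        9.58619406e-03, -5.10843378e-06]), 'position': array([0.15243334, 0.60546084, 0.30256891]), 'tool_rot': array([[-9.69701971e-01,  2.44289536e-01, -8.43258759e-04],
       [ 2.44290839e-01,  9.69699436e-01, -2.23353333e-03],
       [ 2.72078724e-04, -2.37186206e-03, -9.99997150e-01]]), 'contact_force': array([ 0.66504939, -0.13194705,  0.55404473]), 'ft_torque': array([ 0.05983369, -0.04264517, -0.01988348]), 'grasp_force': 0.0, 'opening': 1.0001076246686746} 0.0726
scene {'fx': 501.4359644166759, 'fy': 501.4359644166759, 'cx': 316.6292204433783, 'cy': 234.11011915900713, 'k1': -0.013559121105850964, 'R': array([[-0.17142503,  0.98489914, -0.02423106],
       [ 0.54957597,  0.07518489, -0.83205377],
       [-0.81766724, -0.15595165, -0.55416547]]), 't': array([ 0.10953522, -0.2301112 ,  1.59439518])}
top {'fx': 583.9709561919547, 'fy': 583.9709561919547, 'cx': 321.93807924156005, 'cy': 240.1485448913752, 'k1': -0.009525534810834025, 'R': array([[-0.00688839, -0.99993596, -0.00897871],
       [-0.9976818 ,  0.00748021, -0.06763926],
       [ 0.06770209,  0.00849197, -0.99766944]]), 't': array([-0.00969868,  0.54110766,  1.27943225])}
```

View pics/scene0.png

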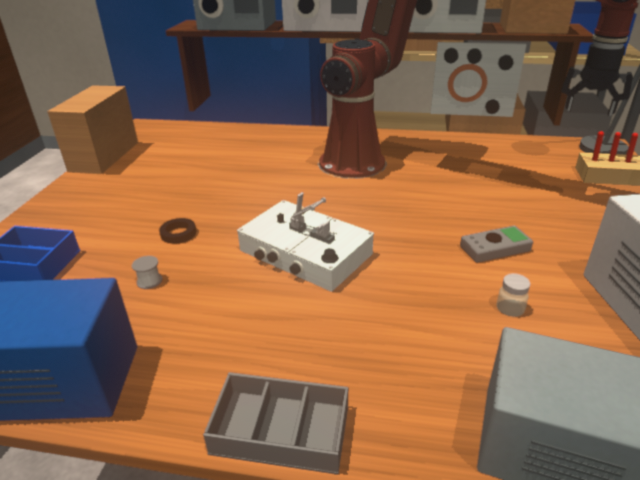

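View pics/top0.png

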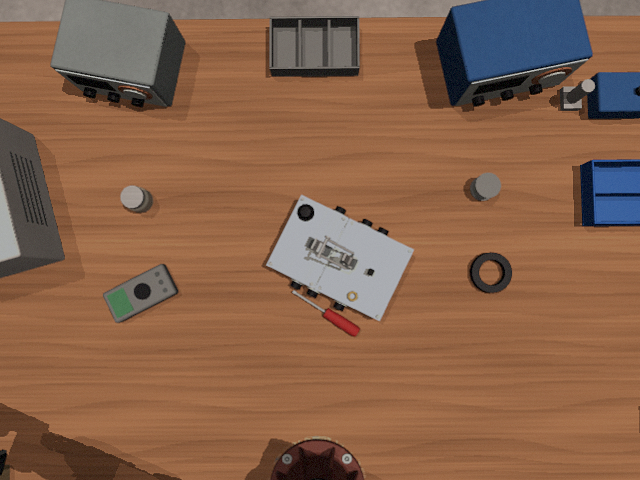

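```bash
cat > h.py <<'E'
import numpy as np, cv2
from rig import r
from scipy.optimize import least_squares
def cal(n): return r.get_calibration(n)
def proj(c,X):
    p=np.atleast_2d(X)@np.array(c["R"]).T+c["t"]; s=p[:,:2]/p[:,2:]
    s=s*(1+c["k1"]*(s**2).sum(1,keepdims=True))
    return s*[c["fx"],c["fy"]]+[c["cx"],c["cy"]]
def ray(c,uv):
    d=(np.array(uv,float)-[c["cx"],c["cy"]])/[c["fx"],c["fy"]]; s=d.copy()
    for _ in range(5): s=d/(1+c["k1"]*(s@s))
    R=np.array(c["R"]); return -R.T@c["t"], R.T@np.array([s[0],s[1],1])
def onz(c,uv,z):
    o,d=ray(c,uv); return o+d*(z-o[2])/d[2]
def case_pts(p,L):  # p: x,y,yaw ; L local points
    c,s=np.cos(p[2]),np.sin(p[2]); L=np.atleast_2d(L)
    return np.c_[p[0]+c*L[:,0]-s*L[:,1],p[1]+s*L[:,0]+c*L[:,1],L[:,2]]
E
python3 - <<'E'
from h import *
c=cal("top")
uv=[(302,196),(413,250),(379,320),(266,266)]
L=np.array([[.085,.135,.06],[.085,-.135,.06],[-.085,-.135,.06],[-.085,.135,.06]])
f=least_squares(lambda p:(proj(c,case_pts(p,L))-uv).ravel(),[.5,0,-.45])
print(f.x,f.fun)
print(cal("wrist"))
im=cv2.imread("pics/scene0.png")[180:295,225:385]; a=cv2.resize(im,None,fx=5,fy=5,interpolation=cv2.INTER_CUBIC)
cv2.imwrite("pics/c1.png",a)
print(case_pts(f.x,[[0,-.02,.086],[0,.05,.086]]))
E
```

```text
[ 0.50006476 -0.05209689 -0.4612504 ] [-1.13789674 -0.93713044  0.75640942 -0.26434428  0.42656073  1.40760931
 -0.06080618 -0.25527646]
{'fx': 352.50343300356303, 'fy': 352.50343300356303, 'cx': 324.5811970945277, 'cy': 240.80207733364148, 'k1': -0.045864092659499305, 'R': array([[ 0.24444928,  0.96966007, -0.00197515],
       [ 0.9260352 , -0.23284646,  0.29705444],
       [ 0.28758193, -0.07444381, -0.9548585 ]]), 't': array([-0.62395197, -0.03725557,  0.37950011])}
[[ 0.49116339 -0.07000682  0.086     ]
 [ 0.52231817 -0.00732205  0.086     ]]
```

View pics/c1.png

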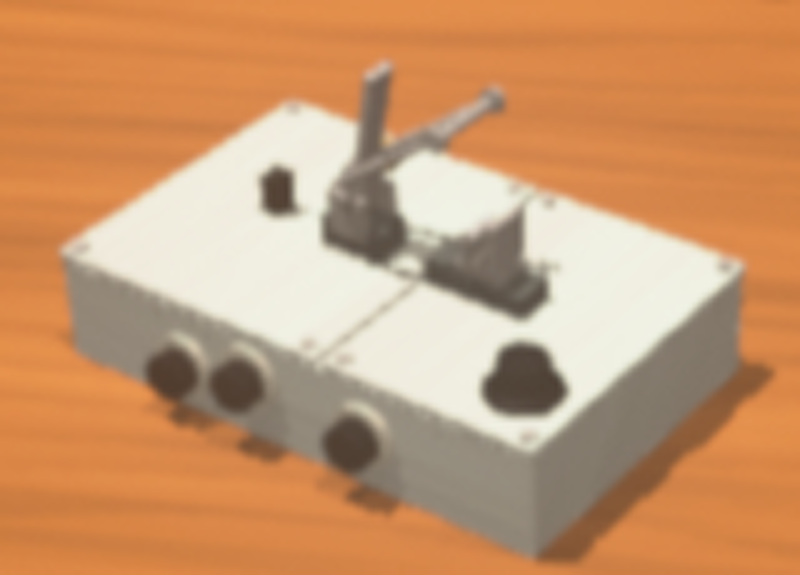

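servo_tool([
  [1, 20, -35, 0, 0, 0, -0.1],
  [1, 40, -70, 0, 0, 0, -0.2],
  [1, 60, -105, 0, 0, 0, -0.3],
  [1, 80, -140, 0, 0, 0, -0.4],
  [1, 100, -175, 0, 0, 0, -0.5],
  [1, 120, -210, 0, 0, 0, -0.6],
  [1, 140, -245, 0, 0, 0, -0.7],
  [1, 160, -280, 0, 0, 0, -0.8],
])

```text
clock: 0.77
position: [0.3128, 0.3242, 0.3035]
tool_rot: [[-0.497, 0.868, -0.0], [0.868, 0.497, -0.0], [-0.0, -0.0, -1.0]]
contact_force: [0.7, 0.4, 0.8]
opening: 0.997
grasp_force: 0.0
```

servo_tool([
  [1, 20, -35, 0, 0, 0, -0.1],
  [1, 40, -70, 0, 0, 0, -0.2],
  [1, 60, -105, 0, 0, 0, -0.3],
  [1, 80, -140, 0, 0, 0, -0.4],
  [1, 100, -175, 0, 0, 0, -0.5],
  [1, 120, -210, 0, 0, 0, -0.6],
  [1, 140, -245, 0, 0, 0, -0.7],
  [1, 160, -280, 0, 0, 0, -0.8],
])

```text
clock: 1.43
position: [0.4729, 0.0441, 0.3036]
tool_rot: [[0.278, 0.961, -0.0], [0.961, -0.278, 0.0], [0.0, -0.0, -1.0]]
contact_force: [0.7, 0.0, 0.4]
opening: 1.0
grasp_force: 0.0
```

servo_tool([
  [1, 18, -35, 0, 0, 0, -0.1],
  [1, 37, -76, 0, 0, 0, -0.186],
  [1, 37, -76, 0, 0, 0, -0.186],
  [1, 37, -76, 0, 0, 0, -0.186],
])

```text
clock: 1.77
position: [0.5101, -0.0321, 0.3034]
tool_rot: [[0.449, 0.894, -0.001], [0.894, -0.449, 0.0], [-0.0, -0.001, -1.0]]
contact_force: [-0.9, 0.0, -0.2]
opening: 0.997
grasp_force: 0.0
```

```bash
python3 - <<'E'
from h import *
import pickle
s=r.state();c=cal("wrist");im=r.get_image("wrist");cv2.imwrite("pics/w1.png",im);pickle.dump(c,open("w1.pkl","wb"))
print(s["clock"],s["position"],s["tool_rot"],s["contact_force"])
cv2.imwrite("pics/w1b.png",cv2.resize(im,(800,600),interpolation=cv2.INTER_CUBIC))
p=[0.50006476,-0.05209689,-0.4612504]
print(proj(c,case_pts(p,[[0,-.02,.086],[0,.05,.086],[0,-.02,.158]]))*1.25)
E
```

```text
1.7667 [ 0.51007481 -0.03208982  0.30335137] [[ 4.49041302e-01  8.93510291e-01 -1.12653964e-03]
 [ 8.93510924e-01 -4.49041431e-01  1.50682498e-04]
 [-3.71226609e-04 -1.07423814e-03 -9.99999354e-01]] [-0.9157073   0.00252587 -0.21075284]
[[407.76587116 340.33838278]
 [407.42043264 241.06935098]
 [408.2103183  390.6969622 ]]
```

View pics/w1b.png

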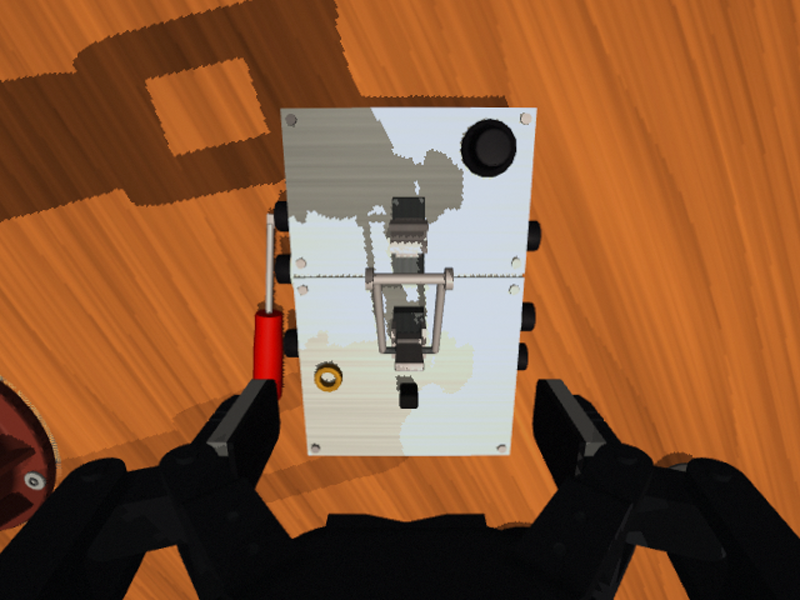

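```bash
cat > fit.py <<'E'
from h import *
import pickle
c=pickle.load(open("w1.pkl","rb"))
uv=np.array([(536,108),(509,455),(308,456),(281,108)])*.8
L=np.array([[.085,.135,.06],[.085,-.135,.06],[-.085,-.135,.06],[-.085,.135,.06]])
f=least_squares(lambda p:(proj(c,case_pts(p,L))-uv).ravel(),[.5,-.05,-.46])
print(f.x,f.fun); P=f.x
E
python3 - <<'E'
from fit import *
im=cv2.imread("pics/w1.png")[150:310,280:372]; cv2.imwrite("pics/c2.png",cv2.resize(im,None,fx=3.75*1,fy=3.75,interpolation=cv2.INTER_CUBIC))
for n,y,z in [("wall front top",.059,.1045),("wall back top",.063,.1045),("lip front",.043,.0935),("lip back",.051,.0935),("ped -y?",.043,.072)]:
  print(n,((proj(c,case_pts(P,[[0,y+d,z] for d in(-.006,0,.006)]))-[280,150])*3.75).round(0)[:,1])
E
```

```text
[ 0.50048745 -0.05282097 -0.46398292] [ 0.72023097 -0.0896398   0.31814423  0.2547094  -0.31299483 -0.3623948
 -0.71627318  0.29068868]
wall front top [163. 134. 104.]
wall back top [144. 114.  84.]
lip front [229. 201. 173.]
lip back [192. 164. 136.]
ped -y? [208. 183. 157.]
```

View pics/c2.png

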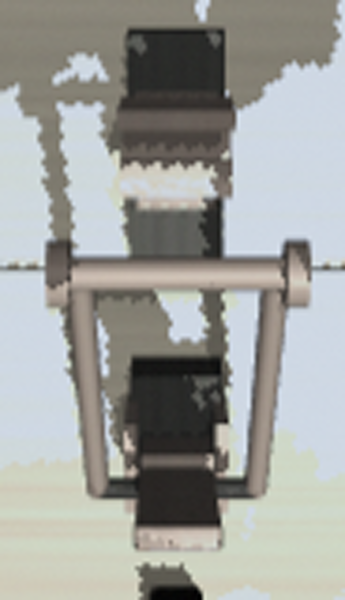

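```bash
cat >> fit.py <<'E'
def lev(th,y,z): # lever-local (y,z) -> case pts; positive th swings to -y
    return np.array([0,-.02+y*np.cos(th)-z*np.sin(th),.086+y*np.sin(th)+z*np.cos(th)])
def bar(th,ph): # ph: elevation of loop legs above +y
    return lev(th,-.0033,.01565)+.075*np.array([0,np.cos(ph),np.sin(ph)])
def ctow(L): return case_pts(P,L)
E
python3 - <<'E'
from fit import *
cs=cal("scene")
row=lambda X:((proj(c,ctow(X))-[280,150])*3.75)[0,1]
def res(q):
    th,ph=q; b=bar(th,ph)
    w=(proj(c,ctow([b+[.023,0,0],b-[.023,0,0]]))[:,0]-280)*3.75
    sc=proj(cs,ctow([b,lev(th,0,.072)]))
    return np.r_[row(lev(th,.0025,.072))-528,row(lev(th,-.0025,.072))-548,row(b)-273,.5*(w[0]-w[1]-263),2*(sc-[[318,203.5],[300.6,193.6]]).ravel()]
for ph in(-.2,.3,.8):
    f=least_squares(res,[-.3,ph]);print(f.x,f.cost,f.fun.round(1))
th,ph=f.x;b=bar(th,ph);print("bar case",b,"world",ctow(b))
st=r.state();print("case x dir",ctow([1,0,0])[0]-ctow([0,0,0])[0])
print("keeper_mid",ctow([0,.05,.086]),"slot",ctow([0,.055,.0935]),"tip",ctow(lev(th,0,.072)))
E
```

```text
[ 0.50048745 -0.05282097 -0.46398292] [ 0.72023097 -0.0896398   0.31814423  0.2547094  -0.31299483 -0.3623948
 -0.71627318  0.29068868]
[-0.19784003  0.62645711] 18.2077428014634 [-3.7  3.5 -0.3 -1.6 -2.  -1.  -1.2 -1.4]
[-0.19784003  0.62645711] 18.2077428014629 [-3.7  3.5 -0.3 -1.6 -2.  -1.  -1.2 -1.4]
[-0.19784003  0.62645711] 18.20774280146304 [-3.7  3.5 -0.3 -1.6 -2.  -1.  -1.2 -1.4]
bar case [0.         0.04059864 0.14596422] world [[ 0.51865588 -0.01651454  0.14596422]]
case x dir [ 0.89427719 -0.44751348  0.        ]
keeper_mid [[ 0.52286312 -0.00810711  0.086     ]] slot [[ 0.52510069 -0.00363573  0.0935    ]] tip [[ 0.49787027 -0.05805094  0.15659553]]
```

servo_tool([
  [1, 4, 8, -35, 0, 0, 0],
  [1, 8.6, 15.6, -70, 0, 0, 0],
  [1, 8.6, 15.6, -101, 0, 0, 0],
  [1, 8.6, 15.6, -101, 0, 0, 0],
  [1, 8.6, 15.6, -101, 0, 0, 0],
])

```text
clock: 2.23
position: [0.5159, -0.0125, 0.2009]
tool_rot: [[0.443, 0.896, -0.006], [0.896, -0.443, 0.001], [-0.002, -0.006, -1.0]]
contact_force: [0.9, 0.6, 0.1]
opening: 0.999
grasp_force: 0.0
```

```bash
python3 - <<'E'
from fit import *
s=r.state();c=cal("wrist");im=r.get_image("wrist");pickle.dump(c,open("w2.pkl","wb"))
print(s["clock"],s["position"],s["contact_force"])
cv2.imwrite("pics/w2.png",cv2.resize(im,(800,600),interpolation=cv2.INTER_CUBIC))
print(proj(c,ctow([[0,.0406,.146],[.023,.0406,.146],[-.023,.0406,.146]]))*1.25)
for n,y,z in [("wall front top",.059,.1045),("wall back top",.063,.1045),("lip front",.043,.0935),("lip back",.051,.0935)]:
  print(n,(proj(c,ctow([[0,y+d,z] for d in(-.006,0,.006)]))*1.25).round(1)[:,1])
E
```

```text
[ 0.50048745 -0.05282097 -0.46398292] [ 0.72023097 -0.0896398   0.31814423  0.2547094  -0.31299483 -0.3623948
 -0.71627318  0.29068868]
2.2333 [ 0.51593302 -0.01252155  0.20093057] [0.90594435 0.551849   0.11438638]
[[423.10579623 417.43309901]
 [494.13589978 417.72825553]
 [352.04610672 416.85674337]]
wall front top [334.2 320.3 306. ]
wall back top [325.  310.8 296.3]
lip front [358.9 346.3 333.4]
lip back [342.  329.1 315.9]
```

View pics/w2.png

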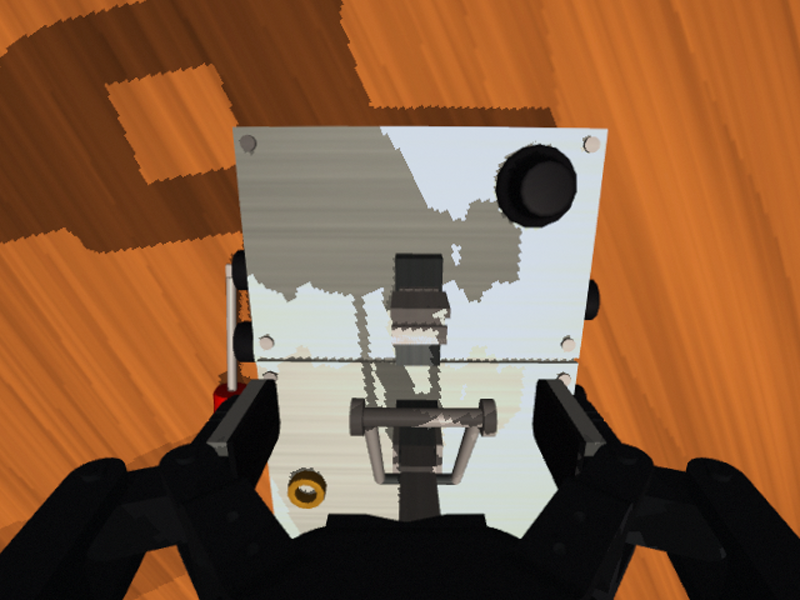

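servo_tool([
  [1, 0, 0, 0, 0, 0, 0],
  [1, 0, 0, 0, 0, 0, 0],
  [1, 0, 0, 0, 0, 0, 0],
])

```text
clock: 2.53
position: [0.5197, -0.0145, 0.2054]
tool_rot: [[0.446, 0.895, 0.004], [0.895, -0.446, -0.001], [0.001, 0.004, -1.0]]
contact_force: [-0.7, -0.3, 0.0]
opening: 1.001
grasp_force: 0.0
```

```bash
python3 - <<'E'
from fit import *
im=cv2.imread("pics/w2.png")[240:370,360:480]
cv2.imwrite("pics/c3.png",cv2.resize(im,None,fx=4.5,fy=4.5,interpolation=cv2.INTER_CUBIC))
c2=pickle.load(open("w2.pkl","rb"))
uv=np.array([(607,128),(235,126)])*.8
print(proj(c2,ctow(L[[0,3]]))*1.25)
E
```

```text
[ 0.50048745 -0.05282097 -0.46398292] [ 0.72023097 -0.0896398   0.31814423  0.2547094  -0.31299483 -0.3623948
 -0.71627318  0.29068868]
[[608.46355307 129.12847852]
 [232.19567221 127.07480704]]
```

View pics/c3.png

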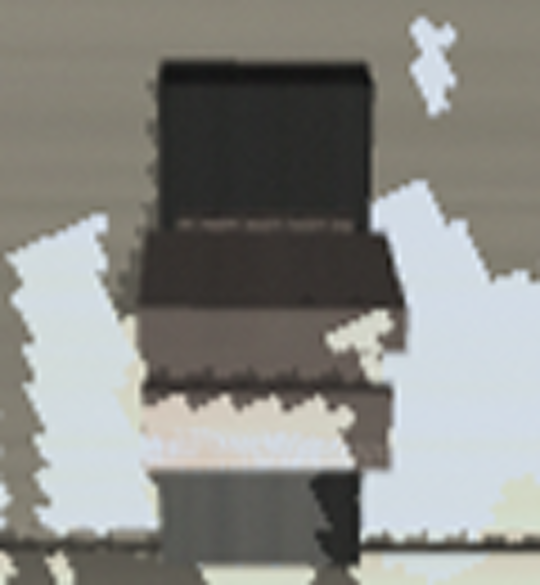

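servo_tool([
  [1, 0, 0, 0, 0, 0, 0],
  [1, 0, 0, 0, 0, 0, 0],
  [1, 0, 0, 0, 0, 0, 0],
  [1, 0, 0, 0, 0, 0, 0],
])

```text
clock: 2.87
position: [0.5183, -0.0144, 0.2031]
tool_rot: [[0.446, 0.895, 0.0], [0.895, -0.446, -0.0], [0.0, 0.0, -1.0]]
contact_force: [-0.4, 0.3, -0.1]
opening: 1.002
grasp_force: 0.0
```

servo_tool([
  [1, 0.1, -2.1, -1, 0, 0, 0],
  [0, 0.1, -2.1, -1, 0, 0, 0],
  [0, 0.1, -2.1, -1, 0, 0, 0],
  [0, 0.1, -2.1, -1, 0, 0, 0],
  [0, 0.1, -2.1, -1, 0, 0, 0],
  [0, 0.1, -2.1, -1, 0, 0, 0],
  [0, 0.1, -2.1, -1, 0, 0, 0],
  [0, 0.1, -2.1, -1, 0, 0, 0],
])

```text
clock: 3.53
position: [0.5187, -0.0165, 0.2021]
tool_rot: [[0.446, 0.895, 0.001], [0.895, -0.446, -0.0], [0.0, 0.001, -1.0]]
contact_force: [1.2, -1.3, 0.4]
opening: 0.52
grasp_force: 61.0
```

servo_tool([
  [0, 1, 2, -3, 0, 0, 0],
  [0, 2.2, 4.5, -8, 0, 0, 0],
  [0, 3.6, 7.2, -14, 0, 0, 0],
  [0, 5, 10, -20, 0, 0, 0],
  [0, 6, 12, -25, 0, 0, 0],
  [0, 6.8, 13.5, -28, 0, 0, 0],
  [0, 6.8, 13.5, -28, 0, 0, 0],
  [0, 6.8, 13.5, -28, 0, 0, 0],
])

```text
clock: 4.2
position: [0.5258, -0.003, 0.174]
tool_rot: [[0.445, 0.895, 0.001], [0.895, -0.445, -0.001], [0.0, 0.001, -1.0]]
contact_force: [2.1, -1.8, 3.7]
opening: 0.52
grasp_force: 61.9
```

servo_tool([
  [0, 0, 0, 0, 0, 0, 0],
  [0, 0, 0, 0, 0, 0, 0],
  [0, 0, 0, 0, 0, 0, 0],
  [0, 0, 0, 0, 0, 0, 0],
])

```text
clock: 4.53
position: [0.5257, -0.0031, 0.1744]
tool_rot: [[0.446, 0.895, 0.002], [0.895, -0.446, -0.0], [0.001, 0.002, -1.0]]
contact_force: [3.4, -0.9, 4.1]
opening: 0.52
grasp_force: 61.9
```

```bash
python3 - <<'E'
from fit import *
s=r.state();c=cal("wrist");im=r.get_image("wrist");pickle.dump(c,open("w3.pkl","wb"));cv2.imwrite("pics/w3full.png",im)
p=s["position"];ca=np.array([[np.cos(P[2]),np.sin(P[2])],[-np.sin(P[2]),np.cos(P[2])]])
print(p,ca@(p[:2]-P[:2]),s["contact_force"])
q=proj(c,ctow([[0,.0557,.118]]))[0];print(q)
u,v=q.round().astype(int);u0,v0=u-60,v-60
cv2.imwrite("pics/w3.png",cv2.resize(im[v0:v0+100,u0:u0+120],None,fx=6,fy=6,interpolation=cv2.INTER_CUBIC))
for n,y,z in [("wall front top",.059,.1045),("wall back top",.063,.1045),("lip front",.043,.0935),("lip back",.051,.0935),("bar",.0557,.118)]:
  print(n,((proj(c,ctow([[0,y+d,z] for d in(-.006,0,.006)]))-[u0,v0])*6).round(1)[:,1])
E
```

```text
[ 0.50048745 -0.05282097 -0.46398292] [ 0.72023097 -0.0896398   0.31814423  0.2547094  -0.31299483 -0.3623948
 -0.71627318  0.29068868]
[ 0.52572129 -0.00309452  0.17437973] [0.00031279 0.05576172] [ 3.42941603 -0.85321403  4.095692  ]
[326.29791904 327.2660945 ]
wall front top [297.3 224.5 150. ]
wall back top [249.  175.   99.3]
lip front [404.  339.1 272.8]
lip back [317.2 250.3 181.9]
bar [438.3 361.6 282.8]
```

View pics/w3.png

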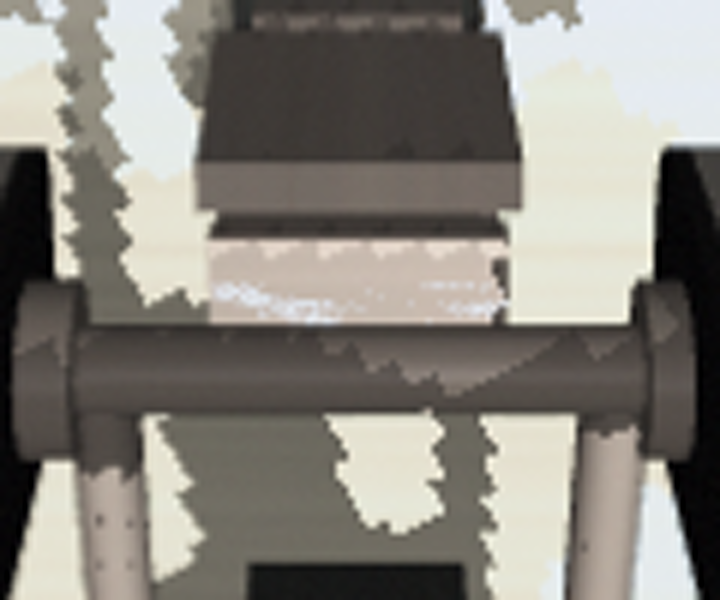

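servo_tool([
  [0, 0.4, 0.8, -2, 0, 0, 0],
  [0, 0.4, 0.8, -4, 0, 0, 0],
  [0, 0.4, 0.8, -6, 0, 0, 0],
  [0, 0.4, 0.8, -8, 0, 0, 0],
  [0, 0.4, 0.8, -9.5, 0, 0, 0],
  [0, 0.4, 0.8, -10.5, 0, 0, 0],
  [0, 0.4, 0.8, -11.5, 0, 0, 0],
  [0, 0.4, 0.8, -12, 0, 0, 0],
])

```text
clock: 5.25
position: [0.5263, -0.0013, 0.1621]
tool_rot: [[0.446, 0.895, 0.002], [0.895, -0.447, 0.002], [0.003, 0.001, -1.0]]
contact_force: [5.0, 1.7, 4.4]
opening: 0.523
grasp_force: 62.2
```

servo_tool([
  [0, 0, 0, -0.5, 0, 0, 0],
  [0, 0, 0, -1, 0, 0, 0],
  [0, 0, 0, -1.5, 0, 0, 0],
  [0, 0, 0, -2, 0, 0, 0],
])

```text
clock: 5.58
position: [0.5263, -0.0015, 0.1603]
tool_rot: [[0.446, 0.895, 0.002], [0.895, -0.446, 0.002], [0.002, 0.001, -1.0]]
contact_force: [4.3, 1.0, 5.1]
opening: 0.515
grasp_force: 62.3
```

servo_tool([
  [0, -0.3, -0.6, -0.5, 0, 0, 0],
  [0, -0.3, -0.6, -1, 0, 0, 0],
  [0, -0.3, -0.6, -2, 0, 0, 0],
  [0, -0.3, -0.6, -3, 0, 0, 0],
  [0, -0.3, -0.6, -4, 0, 0, 0],
  [0, -0.3, -0.6, -4, 0, 0, 0],
])

```text
clock: 6.08
position: [0.5256, -0.0026, 0.1558]
tool_rot: [[0.446, 0.895, 0.001], [0.895, -0.446, 0.0], [0.001, 0.001, -1.0]]
contact_force: [5.2, 1.4, 3.7]
opening: 0.524
grasp_force: 62.3
```

servo_tool([
  [0, 0, 0, -1, 0, 0, 0],
  [0, 0, 0, -2, 0, 0, 0],
  [0, 0, 0, -2, 0, 0, 0],
])

```text
clock: 6.33
position: [0.5255, -0.0027, 0.1537]
tool_rot: [[0.446, 0.895, 0.001], [0.895, -0.446, 0.0], [0.0, 0.001, -1.0]]
contact_force: [4.8, 1.0, 4.8]
opening: 0.516
grasp_force: 62.4
```

servo_tool([
  [0, 0.2, 0.5, 0, 0, 0, 0],
  [0, 0.2, 0.5, -1, 0, 0, 0],
  [0, 0.2, 0.5, -1.5, 0, 0, 0],
  [0, 0.2, 0.5, -1.5, 0, 0, 0],
])

```text
clock: 6.67
position: [0.5255, -0.0026, 0.1522]
tool_rot: [[0.446, 0.895, 0.0], [0.895, -0.446, -0.001], [-0.001, 0.0, -1.0]]
contact_force: [5.1, -1.7, 4.8]
opening: 0.518
grasp_force: 62.4
```

servo_tool([
  [0, 0, 0, -0.5, 0, 0, 0],
  [0, 0, 0, -1, 0, 0, 0],
  [0, 0, 0, -1, 0, 0, 0],
])

```text
clock: 6.92
position: [0.5254, -0.0026, 0.1513]
tool_rot: [[0.446, 0.895, -0.0], [0.895, -0.446, -0.001], [-0.001, 0.0, -1.0]]
contact_force: [5.0, -2.5, 4.8]
opening: 0.522
grasp_force: 62.4
```

servo_tool([
  [0, -0.1, -0.2, -0.7, 0, 0, 0],
  [0, -0.1, -0.2, -1.4, 0, 0, 0],
  [0, -0.1, -0.2, -2, 0, 0, 0],
  [0, -0.1, -0.2, -2, 0, 0, 0],
])

```text
clock: 7.25
position: [0.5253, -0.0027, 0.1492]
tool_rot: [[0.446, 0.895, -0.0], [0.895, -0.446, -0.001], [-0.001, 0.0, -1.0]]
contact_force: [5.0, -2.7, 4.3]
opening: 0.52
grasp_force: 62.4
```

servo_tool([
  [0, 0, 0, -0.7, 0, 0, 0],
  [0, 0, 0, -1.4, 0, 0, 0],
  [0, 0, 0, -2, 0, 0, 0],
  [0, 0, 0, -2, 0, 0, 0],
])

```text
clock: 7.58
position: [0.5253, -0.0027, 0.1472]
tool_rot: [[0.446, 0.895, -0.0], [0.895, -0.446, -0.001], [-0.001, 0.0, -1.0]]
contact_force: [4.4, -2.7, 4.0]
opening: 0.522
grasp_force: 62.5
```

servo_tool([
  [0, 0, 0, -0.7, 0, 0, 0],
  [0, 0, 0, -1.4, 0, 0, 0],
  [0, 0, 0, -2.1, 0, 0, 0],
  [0, 0, 0, -2.8, 0, 0, 0],
  [0, 0, 0, -3.5, 0, 0, 0],
  [0, 0, 0, -3.5, 0, 0, 0],
])

```text
clock: 8.08
position: [0.5253, -0.0026, 0.1437]
tool_rot: [[0.446, 0.895, -0.0], [0.895, -0.446, -0.0], [-0.0, 0.0, -1.0]]
contact_force: [3.8, -2.3, 3.5]
opening: 0.519
grasp_force: 62.5
```

servo_tool([
  [0, 0, 0, -0.5, 0, 0, 0],
  [0, 0, 0, -1, 0, 0, 0],
  [0, 0, 0, -1.5, 0, 0, 0],
  [0, 0, 0, -1.5, 0, 0, 0],
])

```text
clock: 8.42
position: [0.5255, -0.0026, 0.1423]
tool_rot: [[0.446, 0.895, 0.0], [0.895, -0.446, -0.0], [-0.0, 0.0, -1.0]]
contact_force: [3.8, -3.2, 4.0]
opening: 0.523
grasp_force: 62.6
```

servo_tool([
  [0, 0, 0, -0.8, 0, 0, 0],
  [0, -0.4, -0.9, -0.8, 0, 0, 0],
  [0, -0.8, -1.6, -0.8, 0, 0, 0],
  [0, -1.2, -2.4, -0.8, 0, 0, 0],
  [0, -1.6, -3.2, -0.8, 0, 0, 0],
  [0, -1.6, -3.2, -0.8, 0, 0, 0],
])

```text
clock: 8.92
position: [0.5242, -0.0051, 0.1417]
tool_rot: [[0.446, 0.895, 0.001], [0.895, -0.446, 0.001], [0.002, 0.001, -1.0]]
contact_force: [5.5, -0.2, 4.3]
opening: 0.519
grasp_force: 62.6
```

servo_tool([
  [0, -0.2, -0.4, 0, 0, 0, 0],
  [0, -0.4, -0.8, 0, 0, 0, 0],
  [0, -0.4, -0.8, 0, 0, 0, 0],
])

```text
clock: 9.17
position: [0.5238, -0.0059, 0.1417]
tool_rot: [[0.446, 0.895, 0.001], [0.895, -0.446, 0.001], [0.002, 0.001, -1.0]]
contact_force: [4.7, -1.0, 3.8]
opening: 0.525
grasp_force: 62.6
```

servo_tool([
  [0.5, 0, 0, 0, 0, 0, 0],
  [0.5, 0, 0, 0, 0, 0, 0],
  [0.5, 0, 0, 0, 0, 0, 0],
  [0.5, 0, 0, 0, 0, 0, 0],
])

```text
clock: 9.5
position: [0.521, -0.0058, 0.1397]
tool_rot: [[0.446, 0.895, -0.006], [0.895, -0.446, 0.001], [-0.001, -0.006, -1.0]]
contact_force: [-0.3, 0.1, -0.4]
opening: 0.749
grasp_force: 0.0
```

servo_tool([
  [0.5, 0, 0, 5, 0, 0, 0],
  [0.5, 0, 0, 15, 0, 0, 0],
  [0.5, 0, 0, 30, 0, 0, 0],
  [0.5, 0, 0, 50, 0, 0, 0],
  [0.5, 0, 0, 70, 0, 0, 0],
  [0.5, 0, 0, 85, 0, 0, 0],
  [0.5, 0, 0, 95, 0, 0, 0],
  [0.5, 0, 0, 95, 0, 0, 0],
])

```text
clock: 10.17
position: [0.5251, -0.0066, 0.2402]
tool_rot: [[0.446, 0.895, 0.006], [0.895, -0.446, -0.001], [0.002, 0.006, -1.0]]
contact_force: [-0.2, 0.4, -0.6]
opening: 0.75
grasp_force: 0.0
```

servo_tool([
  [-1, 0, 0, 0, 0, 0, 0],
  [-1, 0, 0, 0, 0, 0, 0],
  [-1, 0, 0, 0, 0, 0, 0],
  [-1, 0, 0, 0, 0, 0, 0],
  [-1, 0, 0, 0, 0, 0, 0],
  [-1, 0, 0, 0, 0, 0, 0],
])

```text
clock: 10.67
position: [0.523, -0.0064, 0.2358]
tool_rot: [[0.446, 0.895, -0.001], [0.895, -0.446, 0.0], [-0.0, -0.001, -1.0]]
contact_force: [-0.4, 0.4, 0.4]
opening: 0.003
grasp_force: 0.0
```

```bash
python3 - <<'E'
from fit import *
s=r.state();c=cal("wrist");im=r.get_image("wrist");pickle.dump(c,open("w4.pkl","wb"));cv2.imwrite("pics/w4full.png",im)
p=s["position"];ca=np.array([[np.cos(P[2]),np.sin(P[2])],[-np.sin(P[2]),np.cos(P[2])]])
print(p,ca@(p[:2]-P[:2]),s["contact_force"],s["opening"])
cv2.imwrite("pics/w4.png",cv2.resize(im[150:400,200:450],(600,600),interpolation=cv2.INTER_CUBIC))
q=lambda X:((proj(c,ctow(X))-[200,150])*2.4).round(0)
print(q([[0,.051,.0855],[0,.06,.1045],[0,.052,.0935]]))
for t in(-.4,-.3,-.2,-.1):print(t,q([lev(t,.0025,.072)]))
E
```

```text
[ 0.50048745 -0.05282097 -0.46398292] [ 0.72023097 -0.0896398   0.31814423  0.2547094  -0.31299483 -0.3623948
 -0.71627318  0.29068868]
[ 0.52303552 -0.00639022  0.23584288] [-0.00061416  0.05161253] [-0.44280883  0.43144366  0.37850609] 0.0031690193509185897
[[306. 246.]
 [307. 237.]
 [306. 252.]]
-0.4 [[307. 523.]]
-0.3 [[307. 557.]]
-0.2 [[307. 590.]]
-0.1 [[307. 620.]]
```

View pics/w4.png

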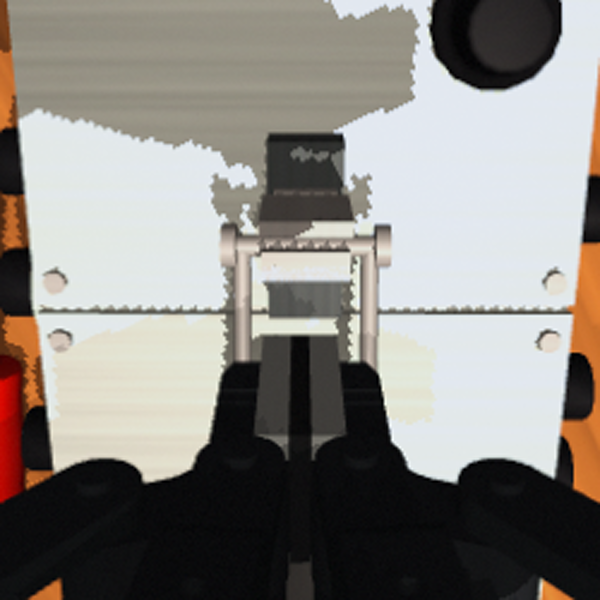

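servo_tool([
  [-1, -3, -6, 0, 0, 0, 0],
  [-1, -6, -12, 0, 0, 0, 0],
  [-1, -9.8, -19.5, 0, 0, 0, 0],
  [-1, -9.8, -19.5, -8, 0, 0, 0],
  [-1, -9.8, -19.5, -16, 0, 0, 0],
  [-1, -9.8, -19.5, -23, 0, 0, 0],
  [-1, -9.8, -19.5, -26, 0, 0, 0],
  [-1, -9.8, -19.5, -26, 0, 0, 0],
])

```text
clock: 11.38
position: [0.5126, -0.0256, 0.2088]
tool_rot: [[0.446, 0.895, -0.003], [0.895, -0.446, 0.001], [-0.001, -0.003, -1.0]]
contact_force: [0.3, 0.8, -0.6]
opening: 0.004
grasp_force: 0.0
```

```bash
python3 - <<'E'
from fit import *
y0,z0=.030,.2107
print(r.state()["position"],r.state()["contact_force"])
for th in np.arange(.55,1.6,.1).tolist()+[1.571]:
    Q=lev(th,.0025,.062); dy=Q[1]+.011-y0; dz=Q[2]+.0726-z0
    print(round(th,2),(1e3*np.array([.4475*dy,.8943*dy,dz])).round(1))
E
```

```text
[ 0.50048745 -0.05282097 -0.46398292] [ 0.72023097 -0.0896398   0.31814423  0.2547094  -0.31299483 -0.3623948
 -0.71627318  0.29068868]
[ 0.51256361 -0.02562847  0.20878194] [ 0.27020555  0.80429095 -0.63299628]
0.55 [-31.  -62.    2.1]
0.65 [-33.4 -66.7  -1.2]
0.75 [-35.5 -71.   -5. ]
0.85 [-37.6 -75.1  -9.3]
0.95 [-39.4 -78.7 -14. ]
1.05 [-41.  -81.9 -19.1]
1.15 [-42.3 -84.6 -24.5]
1.25 [-43.4 -86.8 -30.2]
1.35 [-44.3 -88.5 -36.1]
1.45 [-44.9 -89.7 -42.1]
1.55 [-45.2 -90.3 -48.3]
1.57 [-45.2 -90.3 -49.6]
```

servo_tool([
  [-1, -1.5, -3, 0, 0, 0, 0],
  [-1, -3, -6, 0, 0, 0, 0],
  [-1, -4.5, -9, 0, 0, 0, 0],
  [-1, -6, -12, 0, 0, 0, 0],
  [-1, -7.5, -15, 0, 0, 0, 0],
  [-1, -9, -18, 0, 0, 0, 0],
  [-1, -10.5, -21, 0, 0, 0, 0],
  [-1, -12, -24, 0, 0, 0, 0],
])

```text
clock: 12.05
position: [0.5014, -0.0503, 0.2107]
tool_rot: [[0.446, 0.895, 0.0], [0.895, -0.446, -0.0], [0.0, 0.0, -1.0]]
contact_force: [-0.6, 0.1, -0.0]
opening: -0.002
grasp_force: 0.0
```

servo_tool([
  [-1, -1.5, -3, 0, 0, 0, 0],
  [-1, -3, -6, 0, 0, 0, 0],
  [-1, -4.5, -9, 0, 0, 0, 0],
  [-1, -6, -12, 0, 0, 0, 0],
  [-1, -7, -14, 0, 0, 0, 0],
])

```text
clock: 12.47
position: [0.4949, -0.0634, 0.2108]
tool_rot: [[0.446, 0.895, 0.001], [0.895, -0.446, 0.002], [0.003, 0.0, -1.0]]
contact_force: [1.0, 4.2, -0.5]
opening: -0.0
grasp_force: 2.5
```

servo_tool([
  [-1, -1.5, -3, 0, 0, 0, 0],
  [-1, -3, -6, 0, 0, 0, 0],
  [-1, -4.5, -9, 0, 0, 0, 0],
  [-1, -6, -12, 0, 0, 0, 0],
  [-1, -6, -12, 0, 0, 0, 0],
])

```text
clock: 12.88
position: [0.4888, -0.0749, 0.2101]
tool_rot: [[0.447, 0.895, 0.002], [0.895, -0.447, 0.003], [0.004, -0.0, -1.0]]
contact_force: [3.7, 5.4, -3.2]
opening: -0.0
grasp_force: 2.8
```

servo_tool([
  [-1, -1.5, -3, 0.5, 0, 0, 0],
  [-1, -3, -6, 1, 0, 0, 0],
  [-1, -4.5, -9, 1.5, 0, 0, 0],
  [-1, -6, -12, 2, 0, 0, 0],
  [-1, -6, -12, 2, 0, 0, 0],
])

```text
clock: 13.3
position: [0.4828, -0.0865, 0.2123]
tool_rot: [[0.447, 0.895, 0.001], [0.895, -0.447, 0.004], [0.004, -0.001, -1.0]]
contact_force: [2.6, 6.1, -1.0]
opening: -0.001
grasp_force: 3.0
```

servo_tool([
  [-1, -1.2, -2.4, -1.6, 0, 0, 0],
  [-1, -2.4, -4.7, -3.3, 0, 0, 0],
  [-1, -3.5, -6.9, -5.2, 0, 0, 0],
  [-1, -4.5, -9, -7.1, 0, 0, 0],
  [-1, -5.6, -11.1, -9.2, 0, 0, 0],
  [-1, -6.6, -13.1, -11.4, 0, 0, 0],
  [-1, -6.6, -13.1, -11.4, 0, 0, 0],
])

```text
clock: 13.88
position: [0.4761, -0.1001, 0.2012]
tool_rot: [[0.446, 0.895, 0.001], [0.895, -0.446, 0.003], [0.003, -0.001, -1.0]]
contact_force: [1.8, 5.9, 0.6]
opening: -0.001
grasp_force: 2.6
```

servo_tool([
  [-1, -0.9, -1.8, -2.3, 0, 0, 0],
  [-1, -1.8, -3.6, -4.7, 0, 0, 0],
  [-1, -2.6, -5.2, -7.2, 0, 0, 0],
  [-1, -3.4, -6.8, -9.8, 0, 0, 0],
  [-1, -3.4, -6.8, -9.8, 0, 0, 0],
])

```text
clock: 14.3
position: [0.4725, -0.1073, 0.1914]
tool_rot: [[0.446, 0.895, -0.0], [0.895, -0.446, 0.001], [0.001, -0.001, -1.0]]
contact_force: [1.8, 4.5, 2.2]
opening: 0.001
grasp_force: 1.8
```

servo_tool([
  [-1, -0.7, -1.4, -2.7, 0, 0, 0],
  [-1, -1.3, -2.7, -5.4, 0, 0, 0],
  [-1, -1.9, -3.8, -8.2, 0, 0, 0],
  [-1, -2.4, -4.9, -11.1, 0, 0, 0],
  [-1, -2.9, -5.8, -14, 0, 0, 0],
  [-1, -3.3, -6.6, -17, 0, 0, 0],
  [-1, -3.3, -6.6, -17, 0, 0, 0],
])

```text
clock: 14.88
position: [0.4688, -0.1151, 0.1735]
tool_rot: [[0.446, 0.895, -0.001], [0.895, -0.446, -0.001], [-0.002, -0.0, -1.0]]
contact_force: [-0.7, 0.3, 0.3]
opening: -0.001
grasp_force: 0.0
```

servo_tool([
  [-1, -0.3, -0.6, -3, 0, 0, 0],
  [-1, -0.6, -1.2, -6, 0, 0, 0],
  [-1, -0.8, -1.6, -9, 0, 0, 0],
  [-1, -0.9, -1.8, -11.5, 0, 0, 0],
  [-1, -0.9, -1.8, -11.5, 0, 0, 0],
])

```text
clock: 15.3
position: [0.4678, -0.1162, 0.162]
tool_rot: [[0.446, 0.895, -0.002], [0.895, -0.446, 0.0], [-0.0, -0.002, -1.0]]
contact_force: [-0.1, 0.0, 0.1]
opening: -0.002
grasp_force: 0.0
```

servo_tool([
  [-1, 0, 0, -0.7, 0, 0, 0],
  [-1, 0, 0, -1.4, 0, 0, 0],
  [-1, 0, 0, -1.4, 0, 0, 0],
])

```text
clock: 15.55
position: [0.4684, -0.1162, 0.1615]
tool_rot: [[0.446, 0.895, 0.0], [0.895, -0.446, -0.0], [-0.0, 0.0, -1.0]]
contact_force: [-0.4, 0.1, -0.1]
opening: 0.0
grasp_force: 0.0
```

servo_tool([
  [-1, 0, 0, -0.5, 0, 0, 0],
  [-1, 0, 0, -1, 0, 0, 0],
  [-1, 0, 0, -1, 0, 0, 0],
])

```text
clock: 15.8
position: [0.4686, -0.1163, 0.1611]
tool_rot: [[0.446, 0.895, 0.0], [0.895, -0.446, -0.0], [-0.0, 0.0, -1.0]]
contact_force: [-1.3, -0.3, 4.6]
opening: -0.002
grasp_force: 2.1
```

servo_tool([
  [-1, 0, 0, -0.5, 0, 0, 0],
  [-1, 0, 0, -1, 0, 0, 0],
  [-1, 0, 0, -1, 0, 0, 0],
])

```text
clock: 16.05
position: [0.4687, -0.1163, 0.1611]
tool_rot: [[0.446, 0.895, -0.0], [0.895, -0.446, -0.0], [-0.0, -0.0, -1.0]]
contact_force: [-4.3, 1.4, 10.3]
opening: -0.001
grasp_force: 5.1
```

servo_tool([
  [-1, 0, 0, -0.5, 0, 0, 0],
  [-1, 0, 0, -0.5, 0, 0, 0],
  [-1, 0, 0, -0.5, 0, 0, 0],
  [-1, 0, 0, -0.5, 0, 0, 0],
])

```text
clock: 16.38
position: [0.4688, -0.1164, 0.161]
tool_rot: [[0.446, 0.895, -0.0], [0.895, -0.446, -0.0], [-0.0, -0.0, -1.0]]
contact_force: [-5.4, 2.1, 11.9]
opening: -0.001
grasp_force: 6.4
```

servo_tool([
  [-1, 0, 0, 3, 0, 0, 0],
  [-1, 0, 0, 10, 0, 0, 0],
  [-1, 0, 0, 30, 0, 0, 0],
  [-1, 0, 0, 60, 0, 0, 0],
  [-1, 0, 0, 90, 0, 0, 0],
  [-1, 0, 0, 110, 0, 0, 0],
  [-1, 0, 0, 120, 0, 0, 0],
  [-1, 0, 0, 120, 0, 0, 0],
])

```text
clock: 17.05
position: [0.4699, -0.1168, 0.282]
tool_rot: [[0.446, 0.895, 0.006], [0.895, -0.446, -0.002], [0.0, 0.006, -1.0]]
contact_force: [1.4, -0.9, 0.4]
opening: -0.001
grasp_force: 0.0
```

```bash
python3 - <<'E'
from fit import *
c=cal("wrist");im=r.get_image("wrist");cv2.imwrite("pics/w5.png",im)
cv2.imwrite("pics/w5v.png",im)
print(proj(c,ctow([lev(1.571,.0025,.072),[0,.051,.0855],[0,.052,.0935]])))
print(r.state()["contact_force"])
E
```

```text
[ 0.50048745 -0.05282097 -0.46398292] [ 0.72023097 -0.0896398   0.31814423  0.2547094  -0.31299483 -0.3623948
 -0.71627318  0.29068868]
[[322.78923005 259.05730872]
 [322.87661785  62.67253643]
 [322.8969114   58.81388294]]
[-0.2435265   0.46799616 -0.28190325]
```

View pics/w5v.png

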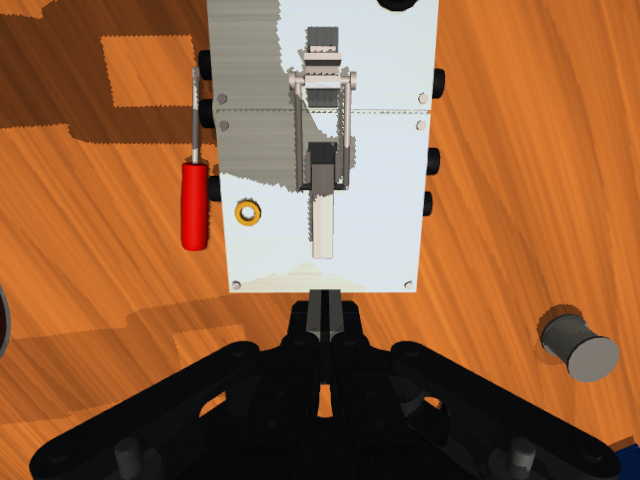

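```bash
python3 - <<'E'
from rig import r
print(r.hand_in())
E
```

```text
the job is handed in; nothing more can be done
None
```

I hooked the loop, pushed the lever over past dead centre, pressed it flat, cleared the arm and handed the job in at about 17 s. The last picture shows the handle lying flat. I could not measure the latch tension directly: I infer it from the 5–7 N push and from the lever snapping home on its own.

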